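Sort cups, tin and salt shaker into the trays of their kind

TASK

Put away the four things in the front row on the worktop (two small wooden cups, a grey lidded tin and a salt shaker): each of the three wooden trays already holds one thing, so stand each of the four upright on the floor of the tray that holds its own kind. Leave the things already in the trays standing where they are, and let go of everything at the end.

Things in the scene. Friction and masses are not known exactly. Their poses are not given: they have to be found in the camera images.
- cup_a: a small plain wooden cup without handle, 52 mm across the top, 53 mm tall, tapering a little towards the foot; loose, upright, one of the two in the front row on the worktop, nearer the robot than the trays. Origin: centre of its underside, z up along its axis.
- cup_b: a small plain wooden cup without handle, 52 mm across the top, 53 mm tall, tapering a little towards the foot; just like cup_a; loose, upright, in the front row. Origin: centre of its underside, z up along its axis.
- tin: a plain grey straight-sided tin with a flat lid, 47 mm across, 82 mm tall; loose, upright, in the front row. Origin: centre of its underside, z up along its axis.
- salt: a pale grey salt shaker with a waist and a domed top with holes, 44 mm across, 90 mm tall, its dome (the top 20 mm) 34 mm across, so best held below the dome; its foot is not quite flat and it may lean up to 3 degrees; loose, upright, in the front row. (A spice jar and a salt shaker standing at the far back edge of the worktop, beyond the trays, are not part of the job.) Origin: centre of its underside, z up along its axis.
- tray_cups: a shallow square tray of light wood, 152 x 152 mm outside, 140 x 140 mm inside, walls 6 mm thick; its floor is 6 mm above the worktop and its rim 18 mm; fixed to the worktop; origin: centre of its underside on the worktop; x and y axes along its sides, z up. It is the tray in which a wooden cup (tray_cup) already stands.
- tray_tins: a shallow square tray of light wood, 152 x 152 mm outside, 140 x 140 mm inside, walls 6 mm thick; its floor is 6 mm above the worktop and its rim 18 mm; fixed to the worktop; origin: centre of its underside on the worktop; x and y axes along its sides, z up. It is the tray in which a grey tin (tray_tin) already stands.
- tray_salts: a shallow square tray of light wood, 152 x 152 mm outside, 140 x 140 mm inside, walls 6 mm thick; its floor is 6 mm above the worktop and its rim 18 mm; fixed to the worktop; origin: centre of its underside on the worktop; x and y axes along its sides, z up. It is the tray in which a salt shaker (tray_salt) already stands.
- tray_cup: a small plain wooden cup without handle, 52 mm across the top, 53 mm tall, tapering a little towards the foot; loose, stands upright in one corner of tray_cups and is to stay there. Origin: centre of its underside, z up along its axis.
- tray_tin: a plain grey straight-sided tin with a flat lid, 47 mm across, 82 mm tall; loose, stands upright towards one side of tray_tins and is to stay there. Origin: centre of its underside, z up along its axis.
- tray_salt: a pale grey salt shaker with a waist and a domed top with holes, 44 mm across, 90 mm tall, its dome (the top 20 mm) 34 mm across, so best held below the dome; its foot is not quite flat and it may lean up to 3 degrees; loose, stands upright towards one side of tray_salts and is to stay there. Origin: centre of its underside, z up along its axis.
There are look-alikes about, which are no part of the job. What is shaped like the tin but red is not meant.

How it is judged:
By the outcome, as a careful person would: the job done as asked, in the order asked, and still so for the second after the job is handed in, with the robot touching nothing.
It also fails if it takes over 104 s, if anything falls off the work surface, if the arm or the gripper's body presses on something with over 40 N, if the wrist force passes 120 N, or if a joint passes its speed limit or range.

ROBOT

A 7-joint arm with a two-finger parallel gripper is mounted at the origin on a cart in front of the work surface, level with it; the furniture and walls round the work are solid. World frame = base frame: x ahead of the robot, y to its left, z up, the work surface at z = 0. Lengths are in m, angles in rad, forces in N, time in s.
With the tool pointing down it reaches from about 0.425 to 0.875 m from the base axis. Payload 8.4 kg.
Tool frame: the origin (TCP) lies at the very end of the fingers, on their centre line; the grasp point (between the pads) lies arm.tcp_to_grasp behind it (arm.tcp_to_grasp is the distance from the TCP to the grasp point, in m); z points along the fingers, y is the line along which they close (so a half turn about z gives the same grasp; the last joint's range is limited). The gripper opens to 87 mm and grips with 3 to 60 N. Pads are 19 mm wide; open, the fingers measure 117 mm over their backs; the gripper's body (75 mm by 190 mm) begins 51 mm behind the grasp point.
Start: joints at [1.215, 0.333, 0.04, 1.465, -0.013, 1.343, -0.059], TCP at [0.165, -0.629, 0.223] pointing down, gripper open.
Joint ranges: [-2.58, 2.58], [-0.38, 2.09], [-1.3, 1.39], [0.25, 2.4], [-1.5, 4.64], [0.08, 2.09], [-2.65, 2.65]. Speed limits (rad/s): [2.22, 2.22, 2.79, 2.79, 3.14, 3.14, 3.14].

INTERFACE

Orientations are given as a rotation vector (axis times angle).
In Python, from station import arm gives the robot as it stands.
- The arm moves only by the tool servo_tool, never from a script. Its argument "series" is a list of rows, each a list of 6 numbers: the shift along the world's x, y, z in mm, then the turn, a rotation vector about the world's x, y, z in degrees. A call has 1 to 20 rows; each row shifts and turns the commanded pose from where the row before left it; what a row does not reach is not made up. A row lasts 1/8 s, in which the tool goes at most 62.5 mm and 10.7 degrees, less where a joint would pass 70% of its speed; a pose out of reach is approached as far as the arm can. A call with a gripper value outside its range is refused whole. "grip" is the closure, from -1 (fully open) to 1 (shut), set as the call begins (left out, the last holds). The fingers move at their own pace and stop on an object; the grip force is fixed at half the most. Time passes only in rows, so rows that do not move let the fingers close. It gives the time, the measured TCP pose, the force, the opening and the grip force at its end, in the units of the state.
- arm.read_state(): the state, without advancing time (a new reading comes with each control period).
- arm.grab_frame(name): name is "scene" or "top" or "wrist"; returns a dict with "pixels" (420x560x3 uint8, red, green, blue), "fx", "fy", "cx", "cy" (pixels), "k1" (the pictures are not rectified: a ray, as slopes to the right and down, at radius r is drawn at 1 + k1 r^2 times it, then the intrinsics apply), "rvec" (rotation vector, rad) and "tvec" (3), from world to camera coordinates, as OpenCV has them. Camera axes: x right, y down, z forward; pixel columns grow to the right and rows downward; lengths in m; the calibration is good to about 2 mm. A picture is of the moment at which its call begins. There is no depth.
- arm.close_job(): hands the job in; it is judged then, once.
The state is a dict: "time_s": time; "q": joint angles; "qd": joint speeds; "effort": joint torques, N m; "position": TCP position; "tcp_rot": TCP orientation; "force": force on the tool from outside, world axes, zero at the start; "ft_torque": the same for the moment, N m; "grip_width": opening from 0.0 (shut) to 1.0 (fully open); "grasp_force": force on a finger pad.
Only numpy, scipy, OpenCV 4.12 (cv2) and the standard library are available. Lean on these libraries where they do the work, as an engineer would, in place of code of your own. Each camera call takes 0.05 s, during which the arm holds its last target. There are 200 camera calls.

## Working session

There is one attempt and no reset: what is moved stays moved. The work goes in short steps, Python scripts to look and compute and a tool call to move; the robot and the scene stay as the last step left them, time stands still between calls to the robot, and variables do not carry over. Pictures are saved under pics/ and viewed, at most 14 in all, crops included, and the job is handed in when it is done.

Besides the shell and the picture viewer there is one more tool, called after "Request:" by a JSON object that holds its "op" and its "data". servo_tool: Moves the arm, as the interface text tells. Its arguments: {"type":"object","properties":{"series":{"type":"array"},"grip":{"type":"number"}},"required":["series"]}

```bash
mkdir -p pics; ls; cat > h.py <<'E'
import numpy as np, cv2
from station import arm
def snap(n,f=None):
    d=arm.grab_frame(n); np.save(f'pics/{f or n}.npy',d,allow_pickle=True)
    cv2.imwrite(f'pics/{f or n}.png',d['pixels'][:,:,::-1].copy()); return d
def load(f): return np.load(f'pics/{f}.npy',allow_pickle=True).item()
def K(d): return np.array([[d['fx'],0,d['cx']],[0,d['fy'],d['cy']],[0,0,1.]]),np.array([d['k1'],0,0,0,0.])
def ray(d,u,v):
    k,c=K(d); p=cv2.undistortPoints(np.array([[[u,v]]],float),k,c)[0,0]
    R=cv2.Rodrigues(np.array(d['rvec'],float))[0]; o=-R.T@np.array(d['tvec'],float).ravel()
    r=R.T@np.array([p[0],p[1],1]); return o,r/np.linalg.norm(r)
def plane(d,u,v,z):
    o,r=ray(d,u,v); return o+r*(z-o[2])/r[2]
def tri(*rs):
    A=sum(np.eye(3)-np.outer(r,r) for o,r in rs); b=sum((np.eye(3)-np.outer(r,r))@o for o,r in rs)
    return np.linalg.solve(A,b)
def proj(d,p):
    k,c=K(d); return cv2.projectPoints(np.array([p],float),np.array(d['rvec'],float),np.array(d['tvec'],float),k,c)[0][0,0]
E
python3 - <<'E'
from h import *
for n in('scene','top','wrist'):
    d=snap(n); print(n,d['fx'],d['k1'],ray(d,d['cx'],d['cy']))
s=arm.read_state(); print(s['position'],s['tcp_rot'],s['grip_width'],arm.tcp_to_grasp,s['time_s'])
a=cv2.imread('pics/scene.png');b=cv2.imread('pics/top.png')
E
```

```text
pics
scene 400.5365888783762 -0.054566584676746924 (array([0.09886536, 0.45389859, 0.80887383]), array([ 0.52009126, -0.43095318, -0.73741741]))
top 496.90847240650504 -0.160962992979597 (array([ 0.5140712 , -0.01124203,  1.29167903]), array([ 0.0602952 ,  0.0230707 , -0.99791394]))
wrist 300.33883629682896 -0.01298734347617585 (array([ 0.23475853, -0.61083582,  0.38333983]), array([-0.25798242, -0.06538635, -0.96393449]))
[ 0.16495976 -0.62832806  0.22184809] [-3.11448664e+00 -4.02071095e-01  3.96922864e-04] 1.0003260274512276 0.0187 0.15
```

View pics/scene.png

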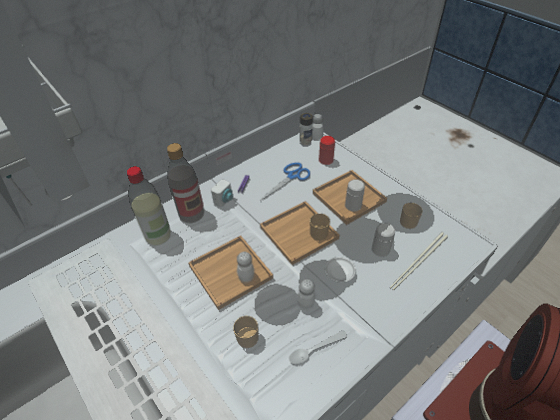

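View pics/top.png

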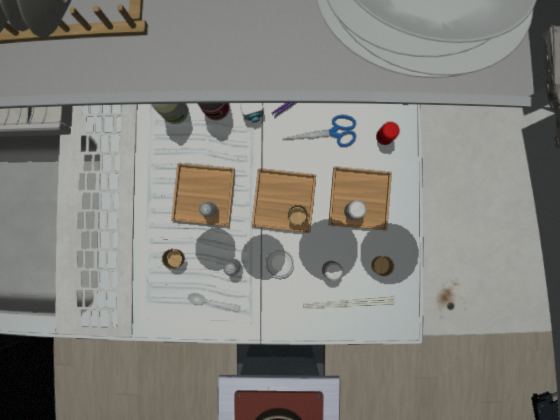

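The scene shows trays at about (231,271), (299,233) and (350,196), and a front row of cup (246,332), salt (307,293), a white round thing (342,269), a grey thing (384,238) and a cup (411,213). I'll check these close up.

```bash
python3 - <<'E'
import cv2,numpy as np
a=cv2.imread('pics/scene.png')[170:370,180:450];b=cv2.imread('pics/top.png')[155:320,140:430]
a=cv2.resize(a,(540,400),interpolation=cv2.INTER_CUBIC)
a=cv2.resize(cv2.imread('pics/scene.png')[180:360,220:440],(440,360),interpolation=3)
a=cv2.imread('pics/scene.png')[175:355,225:435]; a=cv2.resize(a,None,fx=3.3,fy=3.3,interpolation=3)
cv2.imwrite('pics/c1.png',a)
b=cv2.resize(b,None,fx=2.7,fy=2.7,interpolation=3); cv2.imwrite('pics/c2.png',b)
E
```

```text
(no output)
```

View pics/c1.png

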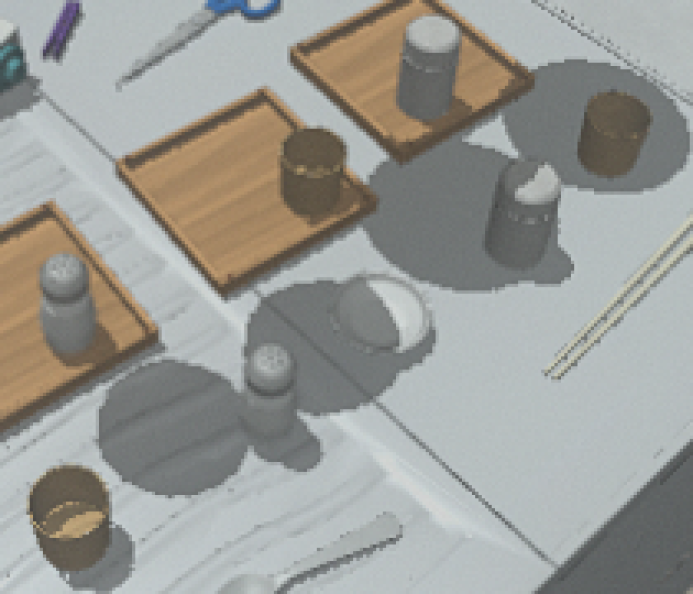

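View pics/c2.png

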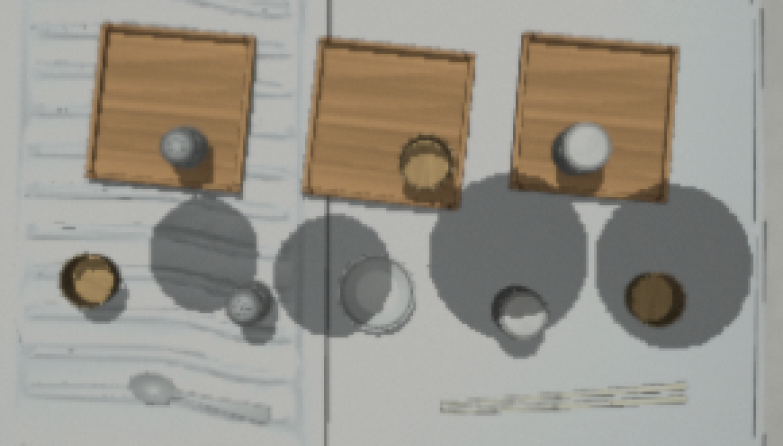

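Crops show, among the look-alikes:
- **Grey tin:** top (333,270), scene (385,230), half in sun. The red tin at top (388,133) is rejected.
- **Cups:** top (174,259) and (382,265).
- **Salt:** top (232,267), scene (307,285). The salt in the back row at scene (318,120) is rejected.
- **Obstacle:** a white bowl at top (280,264).
- **Trays, left to right:** salts, cups, tins.

Next I'll triangulate.

```bash
python3 - <<'E'
from h import *
s=load('scene');t=load('top')
S=lambda p:(225+p[0]/3.3,175+p[1]/3.3)
T=lambda p:(140+p[0]/2.7,155+p[1]/2.7)
np.set_printoptions(precision=3,suppress=True)
obj={'cupL':((70,492),(91,281),.053),'cupR':((615,116),(655,299),.053),'tin':((529,184),(520,313),.082),'salt':((270,358),(248,300),.09),'traysalt':((66,268),(183,146),.096),'traycup':((314,155),(426,161),.059),'traytin':((432,36),(583,148),.088),'bowl':((382,310),(377,296),.03)}
for n,(a,b,z) in obj.items():
    print(n,tri(ray(s,*S(a)),ray(t,*T(b))),'top@z',plane(t,*T(b),z),'scene@z',plane(s,*S(a),z))
for n,c in {'salts':[(103,22),(257,37),(243,196),(87,180)],'cups':[(318,37),(475,53),(460,210),(303,194)],'tins':[(523,32),(680,46),(667,203),(510,188)]}.items():
    P=np.array([plane(t,*T(p),.018)[:2] for p in c]); e=P[1]-P[0]+P[2]-P[3]
    print(n,P.mean(0),'yaw of far edge',np.degrees(np.arctan2(e[1],e[0])),[np.linalg.norm(P[i]-P[i-1]) for i in range(4)])
c=[(264,90),(377,200),(225,298),(118,170)]
print('tray heights', [tri(ray(s,*S(a)),ray(t,*T(b))) for a,b in zip(c,[(475,53),(460,210),(303,194),(318,37)])])
d=load('wrist');print(cv2.Rodrigues(np.array(arm.read_state()['tcp_rot'],float))[0])
E
```

```text
cupL [0.46  0.266 0.055] top@z [0.459 0.265 0.053] scene@z [0.462 0.267 0.053]
cupR [ 0.445 -0.258  0.049] top@z [ 0.445 -0.258  0.053] scene@z [ 0.444 -0.254  0.053]
tin [ 0.433 -0.131  0.073] top@z [ 0.434 -0.13   0.082] scene@z [ 0.429 -0.125  0.082]
salt [0.444 0.116 0.076] top@z [0.445 0.114 0.09 ] scene@z [0.437 0.122 0.09 ]
traysalt [0.584 0.176 0.086] top@z [0.582 0.174 0.096] scene@z [0.577 0.181 0.096]
traycup [ 0.571 -0.046  0.051] top@z [ 0.572 -0.045  0.059] scene@z [ 0.566 -0.041  0.059]
traytin [ 0.583 -0.187  0.082] top@z [ 0.583 -0.186  0.088] scene@z [ 0.579 -0.182  0.088]
bowl [0.446 0.    0.021] top@z [ 0.446 -0.001  0.03 ] scene@z [0.443 0.006 0.03 ]
salts [0.623 0.197] yaw of far edge -95.51096777623624 [np.float64(0.15350018035146992), np.float64(0.15073707106365647), np.float64(0.15294160566891768), np.float64(0.15162460892302765)]
cups [ 0.61  -0.011] yaw of far edge -95.59349810186605 [np.float64(0.1508824793978338), np.float64(0.150922000290102), np.float64(0.15048551223389925), np.float64(0.14979855141847406)]
tins [ 0.616 -0.208] yaw of far edge -94.9683089148968 [np.float64(0.1497822522235884), np.float64(0.15191579109327336), np.float64(0.15125835661959838), np.float64(0.15075907213765977)]
tray heights [array([ 0.678, -0.093,  0.01 ]), array([ 0.528, -0.079,  0.01 ]), array([0.541, 0.071, 0.001]), array([0.692, 0.056, 0.006])]
[[ 0.967  0.254 -0.   ]
 [ 0.254 -0.967  0.001]
 [-0.    -0.001 -1.   ]]
```

Request:
{"op": "servo_tool", "data": {"series": [[10,15,0,0,0,-1],[24,31,0,0,0,-1.4],[24,31,0,0,0,-1.4],[24,31,0,0,0,-1.4],[24,31,0,0,0,-1.4],[24,31,0,0,0,-1.4],[24,31,0,0,0,-1.4],[24,31,0,0,0,-1.4],[24,31,0,0,0,-1.4],[24,31,0,0,0,-1.4],[24,31,0,0,0,-1.1],[24,31,0,0,0,0],[20,25,0,0,0,0],[10,15,0,0,0,0],[0,5,0,0,0,0],[0,0,0,0,0,0]], "grip": -1}}

```text
time_s: 2.15
position: [0.4683, -0.2284, 0.2225]
tcp_rot: [3.141, -0.001, -0.001]
force: [0.4, -0.2, -0.5]
grip_width: 0.998
grasp_force: 0.0
```

```bash
python3 - <<'E'
from h import *
d=snap('wrist','w1'); p=arm.read_state(); print(p['position'],p['q'])
for q in [(.445,-.258,.053),(.445,-.258,0),(.433,-.131,.082)]: print(proj(d,q))
E
```

```text
[ 0.46829362 -0.22881382  0.22251218] [ 0.66671459  0.09022247 -0.31557817  1.76136001  0.02955169  1.29471604
 -1.22791815]
[302.12751248 213.78762355]
[298.88850036 202.63180387]
[184.92860045 232.15546866]
```

View pics/w1.png

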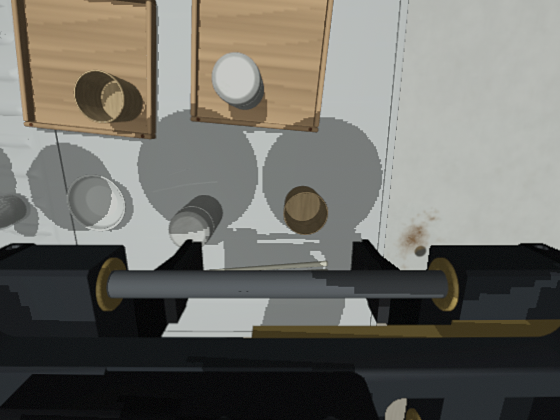

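The wrist view shows the right cup's rim at (305,211), the tin's lid at (191,229), the tray tin at (236,78) and the tray cup at (101,97). I'll refine with contours and triangulate against the top view.

```bash
python3 - <<'E'
from h import *
np.set_printoptions(precision=4,suppress=True)
d=load('w1');t=load('top'); im=d['pixels'].copy()
hsv=cv2.cvtColor(im,cv2.COLOR_RGB2HSV)
m=cv2.inRange(hsv,(5,70,20),(30,255,255)); m[:170]=0;m[240:]=0;m[:,:270]=0;m[:,345:]=0
m=cv2.morphologyEx(m,cv2.MORPH_CLOSE,np.ones((7,7)))
c=max(cv2.findContours(m,0,1)[0],key=cv2.contourArea); print('cup',cv2.boundingRect(c),cv2.minEnclosingCircle(c),cv2.fitEllipse(c))
T=lambda p:(140+p[0]/2.7,155+p[1]/2.7)
for n,a,b,z in [('cup',cv2.minEnclosingCircle(c)[0],(655,299),.053),('cupE',(305.5,211),(655,299),.053),('tin',(191,229),(520,313),.082),('traytin',(236,77),(583,148),.088),('traycup',(98,97),(426,161),.059)]:
    print(n,plane(d,*a,z),tri(ray(d,*a),ray(t,*T(b))))
# tray corners (outer rim) tins: near-left, near-right
for p in [(192,121),(319,131),(25,128),(156,137)]: print(plane(d,*p,.018))
cv2.imwrite('pics/w1c.png',cv2.resize(cv2.imread('pics/w1.png')[50:260,60:340],None,fx=2.8,fy=2.8,interpolation=3))
E
```

```text
cup (284, 186, 44, 49) ((304.2037048339844, 209.90740966796875), 24.167224884033203) ((304.71258544921875, 210.5040283203125), (42.267784118652344, 47.51990509033203), 162.6358184814453)
cup [ 0.4496 -0.2603  0.053 ] [ 0.444  -0.262   0.0323]
cupE [ 0.4483 -0.2618  0.053 ] [ 0.4438 -0.2625  0.0346]
tin [ 0.4366 -0.1378  0.082 ] [ 0.4321 -0.1321  0.0655]
traytin [ 0.5851 -0.1918  0.088 ] [ 0.5857 -0.1889  0.0708]
traycup [ 0.5711 -0.0461  0.059 ] [ 0.5715 -0.0453  0.0575]
[ 0.548  -0.1297  0.018 ]
[ 0.5365 -0.2787  0.018 ]
[0.5409 0.07   0.018 ]
[ 0.5298 -0.0855  0.018 ]
```

View pics/w1c.png

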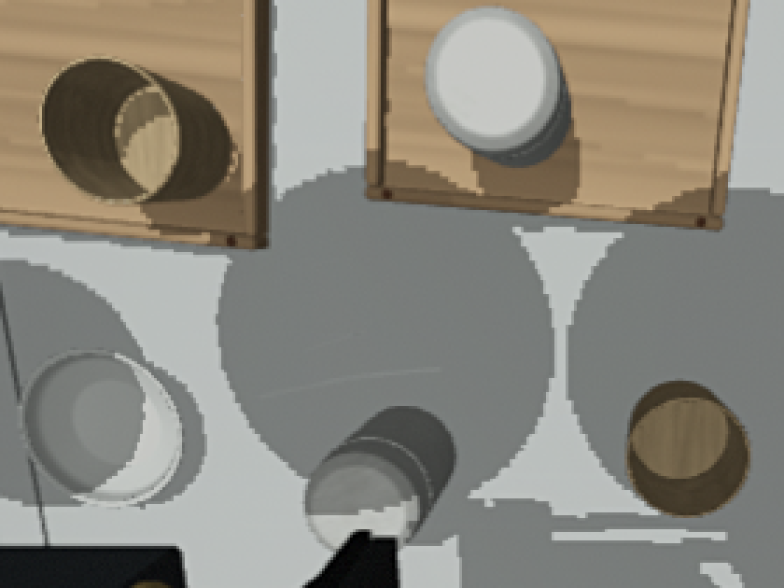

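Request:
{"op": "servo_tool", "data": {"series": [[-11,-16,-10,0,0,0],[-11,-16,-20,0,0,0],[0,0,-30,0,0,0],[0,0,-35,0,0,0],[0,0,-35,0,0,0],[0,0,-30,0,0,0],[0,0,-20,0,0,0],[0,0,-14,0,0,0],[0,0,-7,0,0,0],[0,0,0,0,0,0]]}}

```text
time_s: 3.45
position: [0.447, -0.2599, 0.0216]
tcp_rot: [-3.142, 0.0, 0.0]
force: [0.0, 0.4, 0.3]
grip_width: 1.0
grasp_force: 0.0
```

Request:
{"op": "servo_tool", "data": {"series": [[0,0,0,0,0,0],[0,0,0,0,0,0],[0,0,0,0,0,0],[0,0,0,0,0,0],[0,0,0,0,0,0],[0,0,0,0,0,0]], "grip": 1}}

```text
time_s: 4.2
position: [0.4471, -0.2598, 0.0217]
tcp_rot: [3.141, 0.0, 0.0]
force: [-0.5, 0.7, 0.6]
grip_width: 0.568
grasp_force: 29.9
```

Request:
{"op": "servo_tool", "data": {"series": [[0,0,8,0,0,0],[0,0,25,0,0,0],[0,0,35,0,0,0],[0,0,35,0,0,0],[10,14,22,0,0,0],[22,31,3,0,0,0],[27,38,0,0,0,0],[27,38,0,0,0,0],[27,38,0,0,0,0],[27,38,0,0,0,0],[27,38,0,0,0,0],[20,29,0,0,0,0],[10,14,0,0,0,0],[2,4,0,0,0,0],[0,0,0,0,0,0]]}}

```text
time_s: 6.08
position: [0.6457, 0.021, 0.1496]
tcp_rot: [3.141, -0.002, -0.001]
force: [-0.3, -1.2, -0.9]
grip_width: 0.567
grasp_force: 30.0
```

```bash
python3 - <<'E'
from h import *
d=snap('wrist','w2'); p=arm.read_state(); print(p['position'],p['grasp_force'])
t=snap('top','t2')
print(proj(d,(.571,-.046,.059)))
E
```

```text
[0.64565049 0.02064432 0.14959156] 29.968921086697264
[347.44513994 289.46605181]
```

View pics/w2.png

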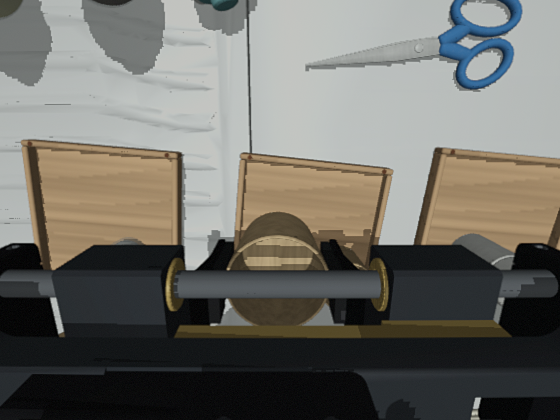

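The held cup is over the cups tray. That tray's far corners are at (242,155) and (391,171). The salts tray's are at (25,143) and (182,153), and the tins tray's far-left is at (436,150).

```bash
python3 - <<'E'
from h import *
d=load('w2')
for p in [(242,155),(391,171),(25,143),(182,153),(436,150)]: print(p,plane(d,*p,.018).round(4))
R=lambda c,x,y:(np.array(c)+x*np.array([.995,-.096])+y*np.array([.096,.995])).round(4)
for n,c in {'salts':(.623,.197),'cups':(.61,-.011),'tins':(.616,-.208)}.items(): print(n,R(c,.076,.076),R(c,.076,-.076))
E
```

```text
(242, 155) [0.6923 0.054  0.018 ]
(391, 171) [ 0.6768 -0.0914  0.018 ]
(25, 143) [0.7043 0.2628 0.018 ]
(182, 153) [0.6943 0.1117 0.018 ]
(436, 150) [ 0.6971 -0.1329  0.018 ]
salts [0.7059 0.2653] [0.6913 0.1141]
cups [0.6929 0.0573] [ 0.6783 -0.0939]
tins [ 0.6989 -0.1397] [ 0.6843 -0.2909]
```

Request:
{"op": "servo_tool", "data": {"series": [[0,0,-15,0,0,0],[0,0,-30,0,0,0],[0,0,-35,0,0,0],[0,0,-20,0,0,0],[0,0,-10,0,0,0],[0,0,-6,0,0,0],[0,0,-4,0,0,0],[0,0,-2,0,0,0],[0,0,0,0,0,0]]}}

```text
time_s: 7.3
position: [0.6463, 0.0224, 0.0279]
tcp_rot: [-3.142, -0.0, -0.001]
force: [-0.9, -0.7, -0.0]
grip_width: 0.569
grasp_force: 30.0
```

Request:
{"op": "servo_tool", "data": {"series": [[0,0,-1,0,0,0],[0,0,0,0,0,0]]}}

```text
time_s: 7.55
position: [0.6466, 0.0224, 0.0277]
tcp_rot: [3.141, 0.0, 0.002]
force: [-2.3, -0.5, 6.8]
grip_width: 0.575
grasp_force: 29.8
```

Request:
{"op": "servo_tool", "data": {"series": [[0,0,0,0,0,0],[0,0,0,0,0,0],[0,0,0,0,0,0],[0,0,0,0,0,0]], "grip": -0.6}}

```text
time_s: 8.05
position: [0.646, 0.0224, 0.0264]
tcp_rot: [-3.142, -0.0, 0.0]
force: [0.7, 0.2, -0.8]
grip_width: 0.799
grasp_force: 0.0
```

Request:
{"op": "servo_tool", "data": {"series": [[0,0,15,0,0,0],[0,0,35,0,0,0],[0,0,45,0,0,0],[0,0,45,0,0,0],[-10,-7,20,0,0,0],[-25,-18,3,0,0,0],[-35,-26,0,0,0,0],[-35,-26,0,0,0,0],[-35,-26,0,0,0,0],[-35,-26,0,0,0,0],[-23,-17,0,0,0,0],[-10,-7,0,0,0,0],[-3,-2,0,0,0,0],[0,0,0,0,0,0],[0,0,0,0,0,0]], "grip": -1}}

```text
time_s: 9.93
position: [0.4357, -0.1319, 0.1895]
tcp_rot: [-3.141, -0.003, -0.0]
force: [0.1, 0.6, 0.2]
grip_width: 1.0
grasp_force: 0.0
```

```bash
python3 - <<'E'
from h import *
d=snap('wrist','w3'); p=arm.read_state(); print(p['position'])
cv2.imwrite('pics/w3s.png',cv2.resize(d['pixels'][:270,:,::-1].copy(),None,fx=1.42,fy=1.42,interpolation=3))
for q in [(.434,-.133,.082),(.646,.022,.059)]: print(proj(d,q))
E
```

```text
[ 0.43559439 -0.13199924  0.18938884]
[277.44945915 209.98721452]
[ 90.74680312 -44.85696318]
```

View pics/w3s.png

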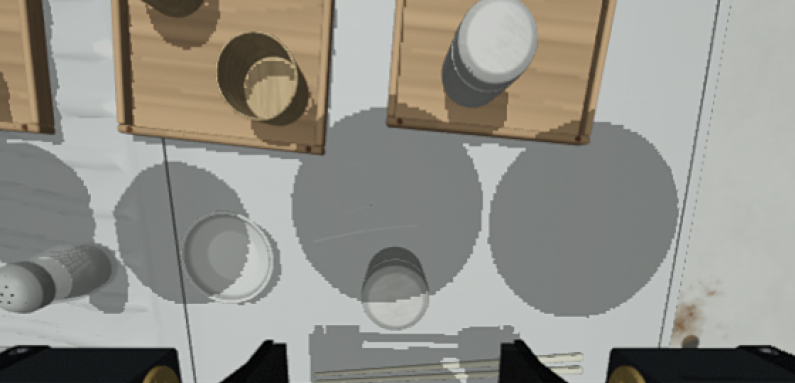

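The tin's lid is centred at (278,208), within about 2 mm of the prediction, so I'm going down. The placed cup's edge is visible in its tray.

Request:
{"op": "servo_tool", "data": {"series": [[1,-1,-15,0,0,0],[0,0,-30,0,0,0],[0,0,-35,0,0,0],[0,0,-30,0,0,0],[0,0,-22,0,0,0],[0,0,-15,0,0,0],[0,0,-8,0,0,0],[0,0,-4,0,0,0],[0,0,0,0,0,0]]}}

```text
time_s: 11.1
position: [0.4364, -0.1337, 0.0308]
tcp_rot: [3.141, 0.0, 0.001]
force: [0.2, -0.0, -0.5]
grip_width: 1.003
grasp_force: 0.0
```

Request:
{"op": "servo_tool", "data": {"series": [[0,0,0,0,0,0],[0,0,0,0,0,0],[0,0,0,0,0,0],[0,0,0,0,0,0],[0,0,0,0,0,0],[0,0,0,0,0,0]], "grip": 1}}

```text
time_s: 11.85
position: [0.4361, -0.1337, 0.0306]
tcp_rot: [-3.142, -0.0, -0.0]
force: [-0.8, 0.5, 0.6]
grip_width: 0.534
grasp_force: 30.0
```

```bash
python3 - <<'E'
from h import *
d=load('w3')
for n,p,z in [('salt dome',(20,289),.09),('traytin',(498,40),.088),('traycup',(258,75),.059)]: print(n,plane(d,p[0]/1.42,p[1]/1.42,z).round(4))
R=lambda c,x,y:(np.array(c)+x*np.array([.995,-.096])+y*np.array([.096,.995])).round(4)
print(R((.616,-.208),.032,-.015),R((.623,.197),.032,.02),R((.61,-.011),.033,-.035))
E
```

```text
salt dome [0.4417 0.1057 0.09  ]
traytin [ 0.5832 -0.1899  0.088 ]
traycup [ 0.5718 -0.0479  0.059 ]
[ 0.6464 -0.226 ] [0.6568 0.2138] [ 0.6395 -0.049 ]
```

Request:
{"op": "servo_tool", "data": {"series": [[0,0,8,0,0,0],[0,0,25,0,0,0],[0,0,35,0,0,0],[0,0,40,0,0,0],[0,0,25,0,0,0],[10,-5,7,0,0,0],[22,-9,0,0,0,0],[34,-15,0,0,0,0],[40,-17,0,0,0,0],[40,-17,0,0,0,0],[34,-15,0,0,0,0],[20,-9,0,0,0,0],[10,-4,0,0,0,0],[2,-1,0,0,0,0],[0,0,0,0,0,0]]}}

```text
time_s: 13.72
position: [0.6476, -0.2254, 0.1703]
tcp_rot: [-3.141, -0.001, 0.001]
force: [0.2, 0.3, -1.2]
grip_width: 0.533
grasp_force: 30.0
```

Request:
{"op": "servo_tool", "data": {"series": [[0,0,-20,0,0,0],[0,0,-35,0,0,0],[0,0,-35,0,0,0],[0,0,-22,0,0,0],[0,0,-11,0,0,0],[0,0,-6,0,0,0],[0,0,-3,0,0,0],[0,0,-2,0,0,0],[0,0,0,0,0,0]]}}

```text
time_s: 14.85
position: [0.6483, -0.2258, 0.037]
tcp_rot: [3.141, 0.0, 0.001]
force: [0.6, 0.3, -1.1]
grip_width: 0.534
grasp_force: 30.0
```

Request:
{"op": "servo_tool", "data": {"series": [[0,0,-1,0,0,0],[0,0,0,0,0,0]]}}

```text
time_s: 15.1
position: [0.6484, -0.2258, 0.0367]
tcp_rot: [3.141, 0.0, 0.001]
force: [-1.9, 0.2, 4.2]
grip_width: 0.534
grasp_force: 30.0
```

Request:
{"op": "servo_tool", "data": {"series": [[0,0,0,0,0,0],[0,0,0,0,0,0],[0,0,0,0,0,0],[0,0,0,0,0,0],[0,0,10,0,0,0],[0,0,30,0,0,0],[0,0,40,0,0,0],[0,0,40,0,0,0],[0,0,30,0,0,0],[0,0,14,0,0,0],[0,0,0,0,0,0]], "grip": -0.8}}

```text
time_s: 16.48
position: [0.6484, -0.2257, 0.2003]
tcp_rot: [3.141, 0.0, 0.002]
force: [-0.3, -0.3, 0.1]
grip_width: 0.898
grasp_force: 0.0
```

Request:
{"op": "servo_tool", "data": {"series": [[-8,13,0,0,0,0],[-16,26,0,0,0,0],[-21,35,0,0,0,0],[-21,35,0,0,0,0],[-21,35,0,0,0,0],[-21,35,0,0,0,0],[-21,35,0,0,0,0],[-21,35,0,0,0,0],[-21,35,0,0,0,0],[-18,29,0,0,0,0],[-10,16,0,0,0,0],[-5,7,0,0,0,0],[-1,2,0,0,0,0],[0,0,0,0,0,0],[0,0,0,0,0,0]], "grip": -1}}

```text
time_s: 18.35
position: [0.4435, 0.1116, 0.1994]
tcp_rot: [-3.141, 0.002, 0.0]
force: [0.1, -0.1, 0.4]
grip_width: 0.995
grasp_force: 0.0
```

```bash
python3 - <<'E'
from h import *
d=snap('wrist','w4'); p=arm.read_state(); print(p['position'],p['q'])
cv2.imwrite('pics/w4s.png',cv2.resize(d['pixels'][:270,:,::-1].copy(),None,fx=1.42,fy=1.42,interpolation=3))
for q in [(.443,.112,.09),(.443,.112,0),(.46,.266,.053)]: print(proj(d,q)*1.42)
E
```

```text
[0.44338608 0.11173412 0.19945812] [ 0.2588776  -0.01976407 -0.58724417  1.91722173 -0.01179011  1.24096746
 -1.89619744]
[391.69128822 295.4856729 ]
[392.1385267  268.44927038]
[181.98233262 260.15146294]
```

View pics/w4s.png

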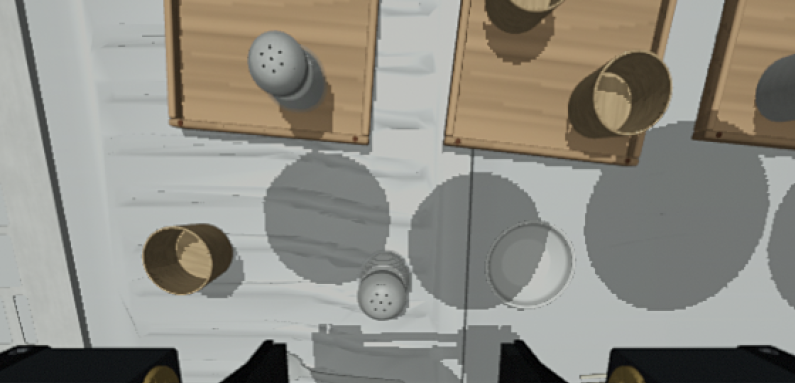

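The salt's dome is at about (380,300) in the crop, roughly 8 mm left of the prediction. The left cup's rim at (178,258) matches its prediction.

```bash
python3 - <<'E'
from h import *
d=load('w4');t=load('t2');w=load('w3')
f=1/1.42
print('dome',plane(d,380*f,299*f,.088).round(4)); print('foot',plane(d,386*f,266*f,0.01).round(4))
print('tri top',tri(ray(d,380*f,299*f),ray(t,140+248/2.7,155+300/2.7)).round(4)); print('tri w3',tri(ray(d,380*f,299*f),ray(w,20*f,289*f)).round(4))
print('cupL',plane(d,178*f,259*f,.053).round(4)); print('traysalt',plane(d,272*f,58*f,.094).round(4))
E
```

```text
dome [0.4401 0.1198 0.088 ]
foot [0.4471 0.1171 0.01  ]
tri top [0.4444 0.1164 0.0999]
tri w3 [0.437  0.1202 0.0743]
cupL [0.4609 0.2688 0.053 ]
traysalt [0.5829 0.1793 0.094 ]
```

Request:
{"op": "servo_tool", "data": {"series": [[0,6,-10,0,0,0],[0,0,-30,0,0,0],[0,0,-35,0,0,0],[0,0,-35,0,0,0],[0,0,-25,0,0,0],[0,0,-16,0,0,0],[0,0,-9,0,0,0],[0,0,-5,0,0,0],[0,0,0,0,0,0]]}}

```text
time_s: 19.52
position: [0.4433, 0.1185, 0.0348]
tcp_rot: [-3.141, -0.0, -0.001]
force: [-0.4, -0.0, -0.1]
grip_width: 0.998
grasp_force: 0.0
```

Request:
{"op": "servo_tool", "data": {"series": [[0,0,0,0,0,0],[0,0,0,0,0,0],[0,0,0,0,0,0],[0,0,0,0,0,0],[0,0,0,0,0,0],[0,0,0,0,0,0],[0,0,0,0,0,0]], "grip": 1}}

```text
time_s: 20.4
position: [0.443, 0.1184, 0.0345]
tcp_rot: [-3.142, -0.0, 0.0]
force: [-0.0, -0.2, -0.4]
grip_width: 0.448
grasp_force: 29.6
```

Request:
{"op": "servo_tool", "data": {"series": [[0,0,8,0,0,0],[0,0,25,0,0,0],[0,0,35,0,0,0],[0,0,40,0,0,0],[0,0,25,0,0,0],[10,5,7,0,0,0],[22,10,0,0,0,0],[34,16,0,0,0,0],[40,18,0,0,0,0],[40,18,0,0,0,0],[34,16,0,0,0,0],[21,9,0,0,0,0],[10,4,0,0,0,0],[2,1,0,0,0,0],[0,0,0,0,0,0]]}}

```text
time_s: 22.28
position: [0.6556, 0.2152, 0.1744]
tcp_rot: [3.141, 0.0, -0.001]
force: [-0.9, -0.7, -1.3]
grip_width: 0.449
grasp_force: 29.6
```

Request:
{"op": "servo_tool", "data": {"series": [[0,0,-20,0,0,0],[0,0,-35,0,0,0],[0,0,-35,0,0,0],[0,0,-22,0,0,0],[0,0,-10,0,0,0],[0,0,-5,0,0,0],[0,0,-4,0,0,0],[0,0,-2,0,0,0],[0,0,0,0,0,0]]}}

```text
time_s: 23.4
position: [0.6563, 0.2154, 0.0419]
tcp_rot: [-3.141, -0.0, -0.001]
force: [-0.6, 0.6, -0.7]
grip_width: 0.447
grasp_force: 29.6
```

Request:
{"op": "servo_tool", "data": {"series": [[0,0,-1,0,0,0],[0,0,0,0,0,0]]}}

```text
time_s: 23.65
position: [0.6561, 0.2154, 0.0407]
tcp_rot: [-3.141, -0.0, -0.0]
force: [0.3, -0.6, -0.6]
grip_width: 0.448
grasp_force: 29.6
```

Request:
{"op": "servo_tool", "data": {"series": [[0,0,-0.5,0,0,0],[0,0,0,0,0,0]]}}

```text
time_s: 23.9
position: [0.6564, 0.2154, 0.0406]
tcp_rot: [-3.141, -0.0, -0.001]
force: [-1.3, -0.5, 4.2]
grip_width: 0.449
grasp_force: 29.9
```

Contact. Release and rise.

Request:
{"op": "servo_tool", "data": {"series": [[0,0,0,0,0,0],[0,0,0,0,0,0],[0,0,0,0,0,0],[0,0,0,0,0,0],[0,0,10,0,0,0],[0,0,30,0,0,0],[0,0,40,0,0,0],[0,0,40,0,0,0],[0,0,25,0,0,0],[0,0,14,0,0,0],[0,0,0,0,0,0]], "grip": -0.8}}

```text
time_s: 25.28
position: [0.6564, 0.2156, 0.2]
tcp_rot: [-3.141, -0.0, -0.002]
force: [0.2, -0.9, -0.1]
grip_width: 0.896
grasp_force: 0.0
```

Request:
{"op": "servo_tool", "data": {"series": [[-10,3,0,0,0,10],[-20,6,0,0,0,10],[-25,7,0,0,0,10],[-25,7,0,0,0,10],[-25,7,0,0,0,10],[-25,7,0,0,0,10],[-25,7,0,0,0,10],[-25,6,0,0,0,10],[-10,2,0,0,0,10],[-5,1,0,0,0,10],[0,0,0,0,0,10],[0,0,0,0,0,10],[0,0,0,0,0,10],[0,0,0,0,0,0],[0,0,0,0,0,0]], "grip": -1}}

```text
time_s: 27.15
position: [0.4608, 0.2681, 0.1985]
tcp_rot: [-1.333, -2.844, 0.001]
force: [0.2, -0.2, -1.3]
grip_width: 1.001
grasp_force: 0.0
```

Request:
{"op": "servo_tool", "data": {"series": [[0,-1,-15,0,0,0],[0,0,-35,0,0,0],[0,0,-40,0,0,0],[0,0,-35,0,0,0],[0,0,-25,0,0,0],[0,0,-15,0,0,0],[0,0,-8,0,0,0],[0,0,-4,0,0,0],[0,0,0,0,0,0]]}}

```text
time_s: 28.28
position: [0.4613, 0.2675, 0.0224]
tcp_rot: [1.327, 2.847, 0.001]
force: [0.9, -0.3, -0.2]
grip_width: 0.998
grasp_force: 0.0
```

Request:
{"op": "servo_tool", "data": {"series": [[0,0,0,0,0,0],[0,0,0,0,0,0],[0,0,0,0,0,0],[0,0,0,0,0,0],[0,0,0,0,0,0],[0,0,0,0,0,0]], "grip": 1}}

```text
time_s: 29.02
position: [0.4611, 0.2674, 0.0221]
tcp_rot: [1.327, 2.847, 0.0]
force: [0.2, -0.8, 1.6]
grip_width: 0.566
grasp_force: 29.9
```

```bash
python3 - <<'E'
from h import *
t=snap('top','t3')
cv2.imwrite('pics/t3c.png',cv2.resize(cv2.imread('pics/t3.png')[155:290,140:430],None,fx=2.7,fy=2.7,interpolation=3))
E
```

```text
(no output)
```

View pics/t3c.png

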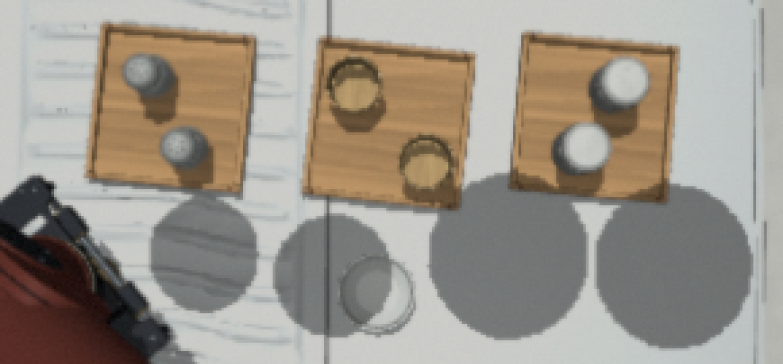

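The top view shows three of the four things standing in their trays, and everything already there is undisturbed: salts at (145,75)/(183,147), cups at (354,85)/(426,160), tins at (622,83)/(583,148). The second cup is held.

Request:
{"op": "servo_tool", "data": {"series": [[0,0,8,0,0,0],[0,0,25,0,0,0],[0,0,35,0,0,0],[0,0,40,0,0,0],[0,0,25,0,0,0],[8,-14,7,0,0,0],[14,-25,0,0,0,0],[19,-34,0,0,0,0],[21,-37,0,0,0,0],[21,-37,0,0,0,0],[21,-37,0,0,0,0],[21,-37,0,0,0,0],[21,-37,0,0,0,0],[18,-32,0,0,0,0],[10,-18,0,0,0,0],[5,-8,0,0,0,0],[1,-2,0,0,0,0],[0,0,0,0,0,0],[0,0,0,0,0,0]]}}

```text
time_s: 31.45
position: [0.6408, -0.0495, 0.1623]
tcp_rot: [1.325, 2.848, 0.0]
force: [-0.9, 0.3, -1.3]
grip_width: 0.568
grasp_force: 30.0
```

Request:
{"op": "servo_tool", "data": {"series": [[0,0,-20,0,0,0],[0,0,-35,0,0,0],[0,0,-35,0,0,0],[0,0,-22,0,0,0],[0,0,-10,0,0,0],[0,0,-5,0,0,0],[0,0,-4,0,0,0],[0,0,-2.5,0,0,0],[0,0,0,0,0,0]]}}

```text
time_s: 32.58
position: [0.6412, -0.0507, 0.0288]
tcp_rot: [1.327, 2.847, 0.0]
force: [0.3, 0.2, -0.3]
grip_width: 0.568
grasp_force: 30.0
```

Request:
{"op": "servo_tool", "data": {"series": [[0,0,-1,0,0,0],[0,0,0,0,0,0]]}}

```text
time_s: 32.83
position: [0.6414, -0.0507, 0.0281]
tcp_rot: [1.327, 2.847, 0.0]
force: [-1.5, -0.8, 4.4]
grip_width: 0.566
grasp_force: 29.8
```

Request:
{"op": "servo_tool", "data": {"series": [[0,0,0,0,0,0],[0,0,0,0,0,0],[0,0,0,0,0,0],[0,0,0,0,0,0],[0,0,10,0,0,0],[0,0,30,0,0,0],[0,0,40,0,0,0],[0,0,40,0,0,0],[0,0,35,0,0,0],[0,0,15,0,0,0],[0,0,0,0,0,0]], "grip": -0.6}}

```text
time_s: 34.2
position: [0.6414, -0.0506, 0.1983]
tcp_rot: [1.327, 2.846, 0.0]
force: [0.8, 0.2, 0.0]
grip_width: 0.8
grasp_force: 0.0
```

Request:
{"op": "servo_tool", "data": {"series": [[-10,0,0,0,0,0],[-25,0,0,0,0,0],[-35,0,0,0,0,0],[-40,0,0,0,0,0],[-35,0,0,0,0,0],[-20,0,0,0,0,0],[-10,0,0,0,0,0],[0,0,0,0,0,0]]}}

```text
time_s: 35.2
position: [0.4655, -0.0511, 0.1971]
tcp_rot: [-1.329, -2.847, 0.002]
force: [-0.2, -0.4, 1.0]
grip_width: 0.8
grasp_force: 0.0
```

```bash
python3 - <<'E'
from h import *
snap('top','t4'); snap('scene','s4')
a=cv2.imread('pics/t4.png')[155:290,140:430]; b=cv2.imread('pics/s4.png')[150:330,180:460]
f=lambda i:cv2.resize(i,(700,int(i.shape[0]*700/i.shape[1])),interpolation=3)
o=np.vstack([f(a)[:, :],f(b)]); cv2.imwrite('pics/f4.png',cv2.resize(o,None,fx=.76,fy=.76,interpolation=cv2.INTER_AREA))
E
```

```text
(no output)
```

View pics/f4.png

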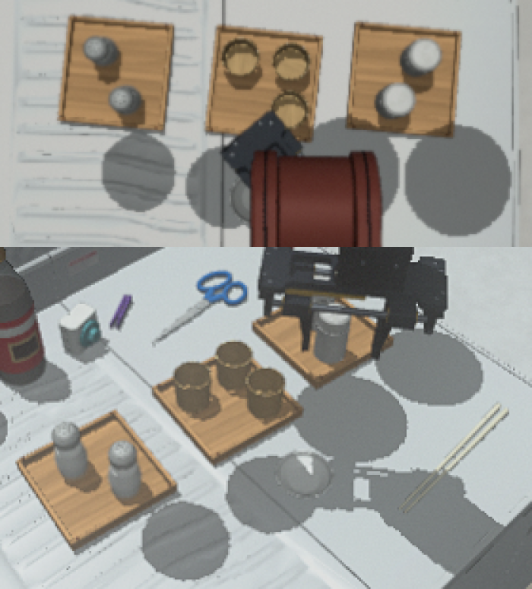

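The final view shows three cups, two salts and two tins all upright in their trays, and the gripper open and clear. I'm handing the job in.

```bash
python3 -c "
from station import arm
print(arm.close_job())"
```

```text
the job is handed in; nothing more can be done
None
```

All four things (two cups, the tin and the salt shaker) stand upright in the trays of their own kind, the things already there look undisturbed, the gripper is open and clear, and the job was handed in at about 35 s.

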